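# Clamp a small paint tin onto the shaker with its over-centre toggle clamp

## Robot

A 6-joint arm with a two-finger parallel gripper is mounted at the origin on the work surface; the furniture and walls round the work are solid. World frame = base frame: x ahead of the robot, y to its left, z up, the work surface at z = 0. Lengths are in m, angles in rad, forces in N, time in s.
With the tool pointing down it reaches from about 0.375 to 0.925 m from the base axis. Payload 5.7 kg.
Tool frame: the origin (TCP) lies between the finger pads; the fingertips stand 22 mm ahead of it and the grasp point (between the pads) lies 3 mm ahead of it; z points along the fingers, y is the line along which they close (so a half turn about z gives the same grasp; the last joint's range is limited). The gripper opens to 88 mm and grips with 3 to 60 N. Pads are 20 mm wide; open, the fingers measure 115 mm over their backs; the gripper's body (75 mm by 178 mm) begins 61 mm behind the grasp point.
Start: joints at [1.148, 0.359, 1.51, -0, 1.272, -0.115], TCP at [0.182, 0.572, 0.245] pointing down, gripper open.
Joint ranges: [-2.97, 2.97], [-1.01, 2.36], [0.21, 2.38], [-0.96, 4.11], [0.2, 2.71], [-2.98, 2.98]. Speed limits (rad/s): [2.39, 2.39, 3.14, 3.14, 3.14, 3.14].

## Interface

Orientations are given as a 3x3 rotation matrix whose columns are the frame's x, y, z axes.
In Python, from cell import env, eyes gives the robot as it stands. Calls block until the motion is done:
- env.movep(position, orientation): joint-space move of the TCP to a pose.
- env.move_l(position, v=0.15, ori=None, f_stop=None): straight line of the TCP; ori=None keeps the orientation; v is the mean speed in m/s. With f_stop (N) it stops when the force on the tool has changed by that much, and returns True; else False.
- env.movej(angles): joint-space move.
- env.move_gripper(opening, f_grip=None): finger opening in m; f_grip is the grip in N (None keeps the last); returns when the fingers have stopped.
- env.pause(seconds).
- env.solve_ik(position, orientation): joint angles nearest the present ones, or None.
- env.observe(): the state.
- eyes.get_image(name): name is "side" or "top" or "wrist"; returns a dict with "color" (400x640x3 uint8, blue, green, red), "depth" (400x640 float32, m along the optical axis (not along the pixel's ray), 0 where there is no reading), "intrinsics" (3x3 intrinsics, pixels), "eye" and "rotation" of the camera in the world. Camera axes: x right, y down, z forward; pixel columns grow to the right and rows downward; lengths in m; the calibration is good to about 2 mm. The wrist camera is an equidistant fisheye: a pixel r from the principal point sees the ray r / f radians off the axis. A picture is of the moment at which its call begins.
A pose or a line that the arm cannot do raises env.MotionError and nothing moves.
- env.sign_off(): hands the job in; it is judged then, once.
The state is a dict: "time": time; "joint_positions": joint angles; "joint_velocities": joint speeds; "joint_torque": joint torques, N m; "eef_pos": TCP position; "tool_rot": TCP orientation; "ft_force": force on the tool from outside, world axes, zero at the start; "ft_torque": the same for the moment, N m; "opening": finger opening in m; "grasp_force": force on a finger pad.
Only numpy, scipy, OpenCV 4.12 (cv2) and the standard library are available. Lean on these libraries where they do the work, as an engineer would, in place of code of your own. Each camera call takes 0.05 s, during which the arm holds its last target. There are 200 camera calls.

## Task

The smaller of the two paint tins has settled and has to be shaken. Stand it upright on the shaker's platform, fully home against both faces of the V-stop under the raised clamp, then throw the toggle clamp's handle down and over its dead point to its stop, so that the clamp locks by itself with the pad pressing on the lid. Do not tip the tin over, and leave the other things on the bench where they are.

Things in the scene. Friction and masses are not known exactly. Their poses are not given: they have to be found in the camera images.
- shaker: low grey tin shaker, fixed; aluminium platform 150 x 240 mm, its top 48 mm above the bench. Origin on the bench under it; z up, y the clamp's long axis, x across. Platform from y = -130 to 110 mm. V-stop (18 mm high, open to +y) before the seat; behind it a steel pillar (x +-30, y -124 to -26 mm, 110 mm high) carries the toggle clamp, which swings in the plane x = 0 (x +-19 mm)
- seat (a point): point on the platform's top, 48 mm above the bench, at y = +60 mm of the shaker: here stands the middle of the tin's underside when its side touches both upright 45-degree faces of the V-stop. Axes as the shaker's: the tin slides home along -y. The open clamp's bar and pad stand upright 75 mm or more behind this point (at -y), up to 240 mm high; to either side along x the space is free
- handle_grip (a point): on the middle line of the handle's black grip, 12 mm from its free end; grip 88 long, 22 wide (along shaker x), 18 mm thick. Its path in the shaker's frame, (y, z) in mm and lean of the handle from upright: (-125, 261) 23 deg, fully open, the start; (-151, 252) 38; (-167, 234) 52; (-172, 210) 65; (-174, 185) 75; (-176, 159) 86, dead point; (-177, 147) 91 deg, at the stop
- tin_mid (a point): centre of the smaller tin, half-way up it (29 mm over its underside); z is the tin's axis. Closed round paint tin 57 mm in diameter, 58 mm high, about 0.16 kg; runs of paint on its side stand out about 1 mm
- big_tin_mid (a point): centre of the larger tin, half-way up it: 69 mm in diameter, 76 mm high, too tall for the clamp; stays where it is. The two tins stand left of the shaker, in either order
- stir: wooden stir stick, 200 x 18 x 9 mm, lying along the bench's right-hand edge, its origin at the middle of its underside; leave alone
- clamp_link (a joint): angle, rad, of the short link between handle and base, part of the clamp: 0 fully open, the start; first 0.19, then falling as the grip is pushed back and down from its front and upper side: -0.6 pad meets the lid, -0.94 dead point, -1.06 stop (locked). Needs 1 to 3 N at the grip, about 5 to 8 N before the dead point; past it the handle snaps to the stop and stays; let go earlier, it springs part-way up
- clamp_pad: the clamp's black rubber pad, 21 mm across, sprung, under the end of the bar that the handle swings down from upright to level; origin on the bar's middle line, the pad's face 26 mm from it along its own -z. Locked, it presses on the middle of the tin's lid with about 16 N
Things that resemble listed ones, but are neither listed nor needed, are in the scene too. Leave any black or brown look-alike of the part that bears tin_mid alone.

How it is judged:
By the outcome, as a careful person would: the job done as asked, in the order asked, and still so for the second after the job is handed in, with the robot touching nothing.
It also fails if it takes over 67 s, if anything falls off the work surface, if the arm or the gripper's body presses on something with over 40 N, if the wrist force passes 120 N, or if a joint passes its speed limit or range.

## Working session

There is one attempt and no reset: what is moved stays moved. The work goes in short steps, each a Python script; the robot and the scene stay as the last script left them, time stands still between calls to the robot, and variables do not carry over. Pictures are saved under pics/ and viewed, at most 10 in all, crops included, and the job is handed in when it is done.

```bash
ls; mkdir -p pics; cat > h.py <<'E'
import numpy as np, cv2
from cell import env, eyes
def cloud(im):
    d=im["depth"];K=np.array(im["intrinsics"]);v,u=np.mgrid[:d.shape[0],:d.shape[1]]
    P=np.stack([(u-K[0,2])/K[0,0]*d,(v-K[1,2])/K[1,1]*d,d],-1)
    W=P@np.array(im["rotation"]).T+np.array(im["eye"]); W[d<=0]=np.nan
    return W
E
python3 - <<'E'
from h import *
for n in("top","side"):
    im=eyes.get_image(n); cv2.imwrite(f"pics/{n}0.png",im["color"]); np.savez(f"pics/{n}0.npz",**im)
    print(n,np.round(im["eye"],3),np.round(im["rotation"],3).tolist(),np.round(im["intrinsics"],1).tolist())
a=cv2.imread("pics/top0.png");
E
```

```text
pics
top [0.287 0.006 1.195] [[-0.025, -0.982, 0.187], [-1.0, 0.021, -0.021], [0.017, -0.188, -0.982]] [[415.6, 0.0, 315.2], [0.0, 415.6, 193.5], [0.0, 0.0, 1.0]]
side [ 0.216 -1.124  0.628] [[0.975, -0.077, 0.207], [-0.22, -0.367, 0.904], [0.006, -0.927, -0.375]] [[425.3, 0.0, 322.7], [0.0, 425.3, 197.5], [0.0, 0.0, 1.0]]
```

View pics/top0.png

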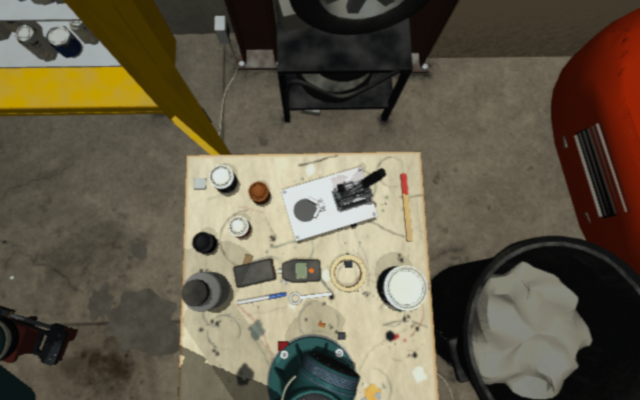

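View pics/side0.png

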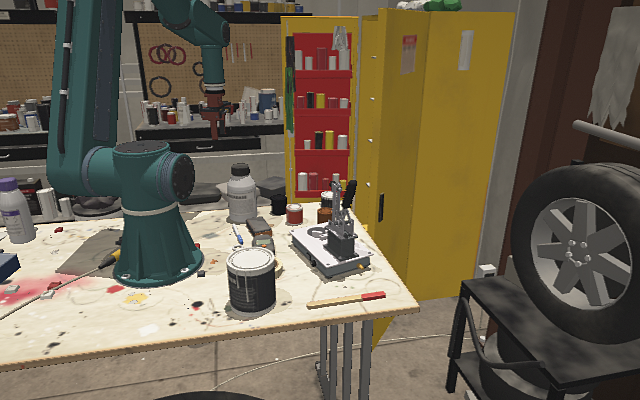

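The top view shows the shaker at (330,205) with its handle end at (375,178). Candidates for the small tin are:
- the white-lidded tin at (238,227)
- the larger white-lidded tin at (222,178)
- the black look-alike at (204,242)
- the brown look-alike at (259,191)

By the description, I choose (238,227), which appears as the red tin at (294,213) in the side view. Next I'll check it in a close crop and measure.

```bash
python3 - <<'E'
import numpy as np, cv2
from h import cloud
t=dict(np.load("pics/top0.npz")); W=cloud(t)
for n,(u,v) in dict(small=(238,227),big=(222,178),black=(204,242),brown=(259,191)).items():
    w=W[v-22:v+23,u-22:u+23].reshape(-1,3); c=W[v-1:v+2,u-1:u+2].reshape(-1,3)
    zt=np.nanmedian(W[v-4:v+5,u-4:u+5,2]); 
    c0=np.nanmedian(W[v-4:v+5,u-4:u+5].reshape(-1,3),0)
    m=(abs(w[:,2]-zt)<.006)&(np.hypot(*(w-c0)[:,:2].T)<.06); p=w[m].astype(np.float32)
    (cx,cy),r=cv2.minEnclosingCircle(p[:,:2].copy()); print(n,"ztop",round(float(zt),4),"c",round(cx,4),round(cy,4),"r",round(r,4),m.sum(),p[:,:2].mean(0))
# platform
x=W[150:250,270:390].reshape(-1,3); m=abs(x[:,2]-.048)<.006; p=x[m][:,:2].astype(np.float32)
# keep the largest connected
mask=(abs(W[:,:,2]-.048)<.006).astype(np.uint8); mask[:150]=0;mask[250:]=0;mask[:,:270]=0;mask[:,390:]=0
n,l,s,_=cv2.connectedComponentsWithStats(mask); k=1+s[1:,4].argmax(); p=W[l==k][:,:2].astype(np.float32)
rc=cv2.minAreaRect(p); print("platform",rc,s[k],np.nanmedian(W[l==k][:,2])); print(cv2.boxPoints(rc))
hi=W[150:250,320:400].reshape(-1,3); hi=hi[hi[:,2]>.16]; print("high",len(hi)); print(np.round(hi[np.argsort(-hi[:,2])][::max(1,len(hi)//25)],3))
a=cv2.resize(t["color"][150:270,180:400],None,fx=3.5,fy=3.5,interpolation=cv2.INTER_CUBIC)
cv2.imwrite("pics/c1.png",a)
b=cv2.imread("pics/side0.png")[160:310,220:400]; cv2.imwrite("pics/c2.png",cv2.resize(b,None,fx=4,fy=4,interpolation=cv2.INTER_CUBIC))
E
```

```text
small ztop 0.0564 c 0.4187 0.1956 r 0.0285 336 [0.41883305 0.19572163]
big ztop 0.073 c 0.5564 0.2405 r 0.0354 474 [0.55520165 0.24085271]
black ztop 0.057 c 0.3771 0.2912 r 0.0293 354 [0.37742782 0.2909168 ]
brown ztop 0.0568 c 0.5133 0.141 r 0.0294 321 [0.51423913 0.14010233]
platform ((0.47944602370262146, -0.05622301995754242), (0.15064501762390137, 0.24003544449806213), 15.728450775146484) [ 281  167   97   74 3568] 0.04779952956457556
[[ 0.3744096   0.0388826 ]
 [ 0.439478   -0.19216526]
 [ 0.58448243 -0.15132864]
 [ 0.51941407  0.07971922]]
high 484
[[ 0.507 -0.169  0.274]
 [ 0.506 -0.165  0.271]
 [ 0.511 -0.161  0.27 ]
 [ 0.504 -0.161  0.267]
 [ 0.511 -0.154  0.26 ]
 [ 0.503 -0.154  0.254]
 [ 0.497 -0.16   0.247]
 [ 0.478 -0.089  0.242]
 [ 0.493 -0.101  0.24 ]
 [ 0.486 -0.068  0.239]
 [ 0.479 -0.075  0.237]
 [ 0.491 -0.104  0.237]
 [ 0.494 -0.088  0.235]
 [ 0.492 -0.081  0.234]
 [ 0.492 -0.109  0.233]
 [ 0.483 -0.097  0.231]
 [ 0.488 -0.097  0.23 ]
 [ 0.495 -0.151  0.225]
 [ 0.503 -0.14   0.221]
 [ 0.495 -0.145  0.215]
 [ 0.494 -0.141  0.208]
 [ 0.51  -0.133  0.202]
 [ 0.502 -0.131  0.195]
 [ 0.481 -0.09   0.179]
 [ 0.489 -0.131  0.172]
 [ 0.481 -0.086  0.167]]
```

View pics/c1.png

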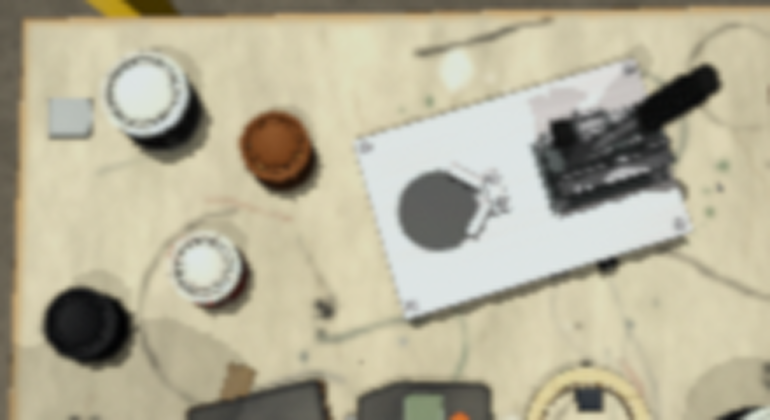

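View pics/c2.png

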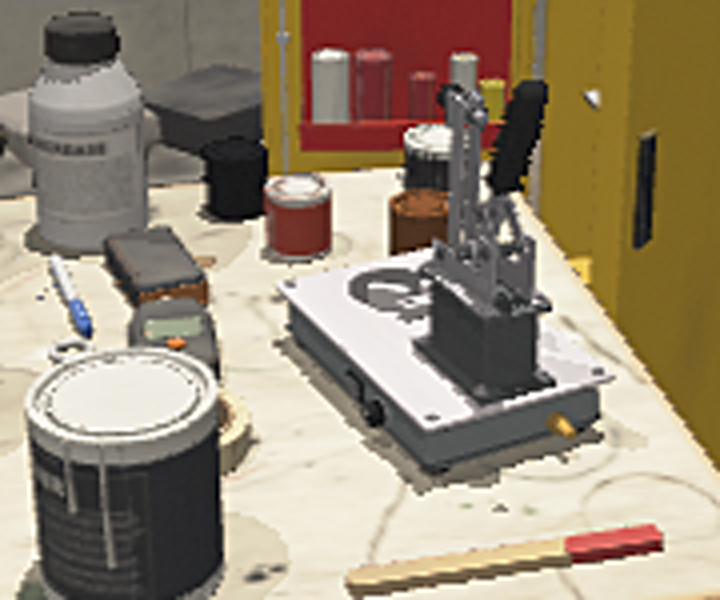

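The crop confirms the choice: the small red tin with the white lid, at crop (208,268). Brown (277,150) and black (85,325) are the look-alikes, and (150,95) is the big tin. The shaker's platform fits 150 x 240 mm, and the handle is where its description puts it. Next I'll check reachability and pick up the tin.

```bash
cat >> h.py <<'E'
Y=np.array([-.2711,.9626,0]); X=np.array([.9626,.2711,0]); O=np.array([.4767,-.0466,0]); TIN=np.array([.4187,.1956,0])
S=lambda x,y,z: O+X*x+Y*y+np.array([0,0,z])
def ori(s): y=s*X; z=np.array([0,0,-1.]); return np.c_[np.cross(y,z),y,z]
PATH=[(-125,261,23),(-151,252,38),(-167,234,52),(-172,210,65),(-174,185,75),(-176,159,86),(-177,147,91)]
def hpt(y,z,l,s=-.006,into=0.,half=.010):   # TCP so the finger's rear lower corner lies on the grip
    l=np.radians(l); n=np.array([np.cos(l),np.sin(l)]); a=np.array([-np.sin(l),np.cos(l)])
    c=np.array([y,z])/1e3+(.009-into)*n+s*a
    return S(0,c[0]+half,c[1]+.022)
E
python3 - <<'E'
from h import *
pts=dict(pick=TIN+[0,0,.043],hov=TIN+[0,0,.15],seat=S(0,.06,.091),push=S(0,.11,.09),**{f"h{i}":hpt(*p) for i,p in enumerate(PATH)})
for s in(1,-1):
    for k,p in pts.items():
        q=env.solve_ik(p,ori(s)); print(s,k,np.round(p,3),None if q is None else np.round(q,2))
s=1 if all(env.solve_ik(p,ori(1)) is not None for p in pts.values()) and abs(env.solve_ik(pts['pick'],ori(1))[5])<abs(env.solve_ik(pts['pick'],ori(-1))[5]) else -1
print("sign",s); open("sign","w").write(str(s)); R=ori(s)
env.move_gripper(.088); env.movep(TIN+[0,0,.15],R); env.move_l(TIN+[0,0,.043],.12,f_stop=8)
o=env.observe(); print(o["eef_pos"],o["ft_force"]); 
env.move_gripper(.05,15); o=env.observe(); print(o["time"],o["opening"],o["grasp_force"],o["ft_force"])
env.move_l(TIN+[0,0,.123],.12); o=env.observe(); print(o["time"],o["opening"],o["grasp_force"],o["ft_force"])
E
```

```text
1 pick [0.419 0.196 0.043] [ 0.29  0.47  2.   -0.    0.67  0.01]
1 hov [0.419 0.196 0.15 ] [ 0.29  0.28  1.91 -0.    0.95  0.01]
1 seat [0.46  0.011 0.091] [-0.13  0.38  1.97 -0.    0.79 -0.4 ]
1 push [0.447 0.059 0.09 ] [-0.02  0.37  1.99 -0.    0.78 -0.3 ]
1 h0 [ 0.505 -0.147  0.281] [-0.41  0.22  1.62 -0.    1.3  -0.69]
1 h1 [ 0.512 -0.172  0.275] [-0.45  0.25  1.6  -0.    1.3  -0.73]
1 h2 [ 0.516 -0.188  0.259] [-0.47  0.27  1.6  -0.    1.27 -0.75]
1 h3 [ 0.518 -0.194  0.238] [-0.48  0.3   1.62 -0.    1.22 -0.76]
1 h4 [ 0.519 -0.197  0.214] [-0.49  0.32  1.65 -0.    1.17 -0.76]
1 h5 [ 0.52 -0.2   0.19] [-0.49  0.35  1.67 -0.    1.12 -0.77]
1 h6 [ 0.52  -0.202  0.178] [-0.49  0.37  1.68 -0.    1.09 -0.77]
-1 pick [0.419 0.196 0.043] None
-1 hov [0.419 0.196 0.15 ] None
-1 seat [0.46  0.011 0.091] [-0.13  0.38  1.97 -0.    0.79  2.74]
-1 push [0.447 0.059 0.09 ] [-0.02  0.37  1.99 -0.    0.78  2.85]
-1 h0 [ 0.505 -0.147  0.281] [-0.41  0.22  1.62 -0.    1.3   2.45]
-1 h1 [ 0.512 -0.172  0.275] [-0.45  0.25  1.6  -0.    1.3   2.42]
-1 h2 [ 0.516 -0.188  0.259] [-0.47  0.27  1.6  -0.    1.27  2.39]
-1 h3 [ 0.518 -0.194  0.238] [-0.48  0.3   1.62 -0.    1.22  2.38]
-1 h4 [ 0.519 -0.197  0.214] [-0.49  0.32  1.65 -0.    1.17  2.38]
-1 h5 [ 0.52 -0.2   0.19] [-0.49  0.35  1.67 -0.    1.12  2.38]
-1 h6 [ 0.52  -0.202  0.178] [-0.49  0.37  1.68 -0.    1.09  2.37]Traceback (most recent call last):
  File "<stdin>", line 6, in <module>
TypeError: 'NoneType' object is not subscriptable
```

```bash
python3 - <<'E'
from h import *
R=ori(1)
env.move_gripper(.088); env.movep(TIN+[0,0,.15],R); print("stop",env.move_l(TIN+[0,0,.043],.12,f_stop=8))
o=env.observe(); print(o["eef_pos"],o["ft_force"]); 
env.move_gripper(.05,15); o=env.observe(); print(o["time"],o["opening"],o["grasp_force"],o["ft_force"])
env.move_l(TIN+[0,0,.123],.12); o=env.observe(); print(o["time"],o["opening"],o["grasp_force"],o["ft_force"])
E
```

```text
stop False
[0.41908209 0.195857   0.04340187] [ 0.24936124 -0.16870084  0.80780021]
3.6417 0.054629148339015915 15.000229021479754 [ 0.37968585 -0.4282109   4.04727613]
4.4583 0.054645114417916155 14.99981121149176 [-0.61390085 -0.21351072 -2.19719766]
```

```bash
python3 - <<'E'
from h import *
R=ori(1)
env.movep(S(0,.075,.125),R); env.move_l(S(0,.067,.0925),.08,f_stop=5)
o=env.observe(); print(o["time"],o["eef_pos"]-S(0,.067,.0925),o["ft_force"])
env.move_l(S(0,.067,.0905),.03,f_stop=3); o=env.observe(); print(o["eef_pos"],o["ft_force"])
env.move_gripper(.088); 
env.move_l(S(0,.067,.152),.15)
env.move_l(S(0,.125,.152),.15); 
im=eyes.get_image("wrist"); cv2.imwrite("pics/w1.png",im["color"]); t=eyes.get_image("top")
W=cloud(t); m=(abs(W[...,2]-.105)<.006)&(np.hypot(W[...,0]-S(0,.067,0)[0],W[...,1]-S(0,.067,0)[1])<.05)
p=W[m][:,:2].astype(np.float32); print(cv2.minEnclosingCircle(p),p.mean(0),m.sum(),np.median(W[m][:,2])); print("target seat",S(0,.06,0))
print(env.observe()["time"])
E
```

```text
5.6667 [-0.00089658  0.00109568 -0.00155184] [0.10224044 1.22670035 4.40920665]
[0.45770774 0.01895158 0.09090464] [-3.56638065  2.31016194  9.58888861]
((0.4568416178226471, 0.015040326863527298), 0.02688063122332096) [0.45638496 0.00608548] 159 0.10478431224436213
target seat [0.460434 0.011156 0.      ]
7.8
```

View pics/w1.png

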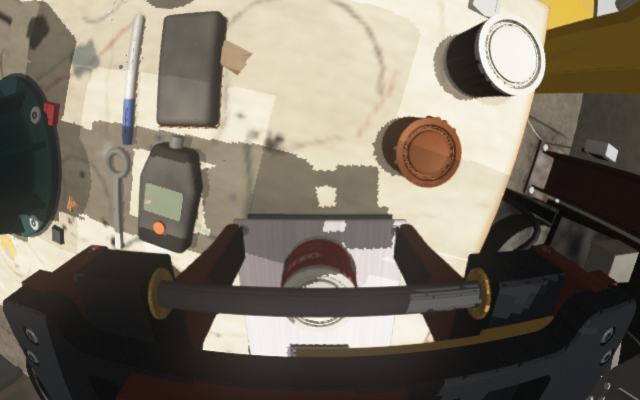

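The wrist view shows the tin upright on the platform at (318,285), between the open fingers. Now I'll close the fingers and push it home from +y.

```bash
python3 - <<'E'
from h import *
R=ori(1)
env.move_gripper(0.0,15)
env.move_l(S(0,.125,.085),.15)
sy=lambda:((env.observe()["eef_pos"]-O)@Y,(env.observe()["eef_pos"]-O)@X)
print(env.move_l(S(0,.090,.085),.03,f_stop=7),sy(),env.observe()["ft_force"])
env.pause(.3); print(sy(),env.observe()["ft_force"])
env.move_l(S(0,.13,.085),.15); env.move_l(S(0,.13,.16),.2); env.movep(S(0,.16,.22),R)
t=eyes.get_image("top"); cv2.imwrite("pics/t2.png",t["color"][150:250,260:400]); s=eyes.get_image("side")
W=cloud(t); c=S(0,.06,0); m=(abs(W[...,2]-.105)<.006)&(np.hypot(W[...,0]-c[0],W[...,1]-c[1])<.04)
p=W[m][:,:2].astype(np.float32); print(cv2.minEnclosingCircle(p),p.mean(0),m.sum(),c)
a=cv2.resize(t["color"][160:250,270:380],None,fx=4,fy=4,interpolation=cv2.INTER_CUBIC)
b=cv2.resize(s["color"][190:280,280:380],None,fx=4,fy=4,interpolation=cv2.INTER_CUBIC)
cv2.imwrite("pics/d3.png",np.hstack([a[:360,:400],b[:360,:400]])); print(env.observe()["time"])
E
```

```text
True (np.float64(0.09690159092483598), np.float64(0.0005278060253769771)) [0.52703737 4.30465502 1.75441273]
(np.float64(0.09712724686665601), np.float64(0.00018619837429340044)) [0.69665678 3.3905682  2.35298367]
((0.4601571559906006, 0.010769305750727654), 0.028588302433490753) [0.45997688 0.01075763] 352 [0.460434 0.011156 0.      ]
12.3
```

View pics/d3.png

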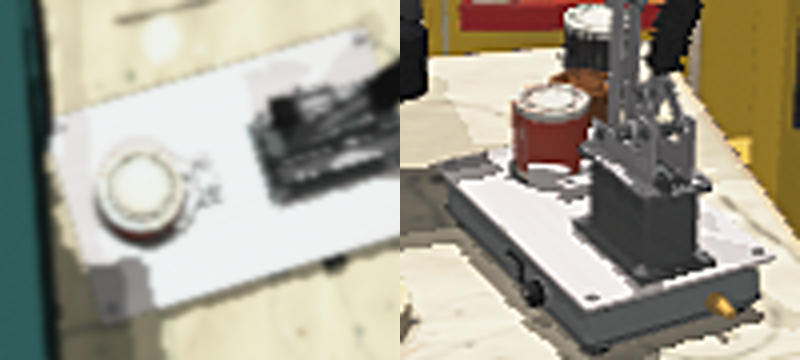

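The tin is upright in the V-stop, at (140,190) in the left half and (550,130) in the right half. Its measured centre is within 0.5 mm of the seat. I'll give it one firmer push to be sure, then throw the handle.

```bash
python3 - <<'E'
from h import *
R=ori(1)
env.move_l(S(0,.13,.16),.25); env.move_l(S(0,.13,.085),.2); 
print(env.move_l(S(0,.090,.085),.03,f_stop=12),(env.observe()["eef_pos"]-O)@Y)
env.move_l(S(0,.13,.085),.2); env.move_l(S(0,.13,.2),.25); env.movep(S(0,.10,.40),R); env.movep(S(0,-.098,.36),R)
env.move_l(hpt(*PATH[0],into=-.006),.1,f_stop=8)
f0=env.observe()["ft_force"]
for i,p in enumerate(PATH[:6]):
    r=env.move_l(hpt(*p,into=.002),.06,f_stop=30); o=env.observe()
    q=o["eef_pos"]-O; print(i,r,round(o["time"],2),np.round([q@X,q@Y,q[2]],4),np.round(o["ft_force"]-f0,1))
    if r: break
else:
    r=env.move_l(hpt(*PATH[6],into=.002),.04,f_stop=15); o=env.observe(); print("end",r,o["time"],o["eef_pos"],np.round(o["ft_force"]-f0,1))
E
```

```text
True 0.09678940997719936
0 False 18.06 [ 2.000e-04 -1.070e-01  2.806e-01] [-0.9  0.4 -1.1]
1 False 18.65 [-1.000e-04 -1.321e-01  2.733e-01] [-1.1  0.4  0.8]
2 False 19.18 [-1.000e-04 -1.479e-01  2.576e-01] [-0.4 -0.8 -0.3]
3 False 19.7 [-0.0003 -0.1534  0.2351] [-1.1 -0.4  0.4]
4 False 20.25 [-0.0003 -0.1562  0.2118] [-1.3  0.2 -0.4]
5 False 20.82 [ 1.000e-04 -1.595e-01  1.874e-01] [-0.6 -0.8 -0.6]
end True 21.175 [ 0.52114485 -0.20186572  0.17723555] [-3.4  1.1 12.9]
```

```bash
python3 - <<'E'
from h import *
env.move_l(S(0,-.15,.30),.15)
t=eyes.get_image("top"); s=eyes.get_image("side"); np.savez("pics/t4.npz",**t)
a=cv2.resize(t["color"][140:250,270:400],None,fx=3,fy=3,interpolation=cv2.INTER_CUBIC)
b=cv2.resize(s["color"][160:290,270:390],None,fx=3.4,fy=3.4,interpolation=cv2.INTER_CUBIC)
h=max(a.shape[0],b.shape[0]); o=np.zeros((h,a.shape[1]+b.shape[1],3),np.uint8); o[:a.shape[0],:a.shape[1]]=a; o[:b.shape[0],a.shape[1]:]=b
cv2.imwrite("pics/d4.png",o); print(o.shape,env.observe()["time"])
E
```

```text
(442, 798, 3) 22.25
```

View pics/d4.png

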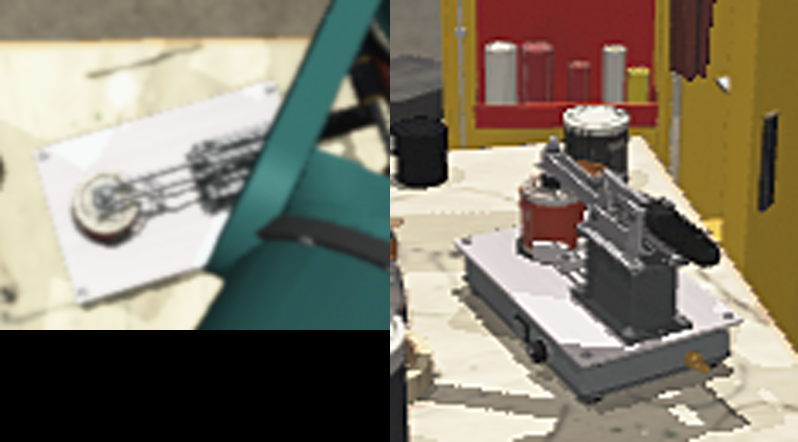

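The bar is down with the pad on the lid (right half, 550,175), and the handle is low at (680,235). I'll move the arm aside and measure the handle's lean and the tin's position.

```bash
python3 - <<'E'
from h import *
env.movep(S(0.05,.25,.35),ori(1)); 
for n in("top","side"):
    t=eyes.get_image(n); W=cloud(t).reshape(-1,3); q=W-O; L=np.c_[q@X,q@Y,W[:,2]]
    m=(abs(L[:,0])<.015)&(L[:,1]>-.21)&(L[:,1]<.1)&(L[:,2]>.055)&(L[:,2]<.3); L=L[m]
    print(n)
    for y in np.arange(-.20,.1,.012):
        k=abs(L[:,1]-y)<.006
        if k.sum(): print(round(y,3),k.sum(),"ztop",np.round(np.percentile(L[k,2],[50,95]),4))
    if n=="top":
        cv2.imwrite("pics/t5.png",t["color"][130:330,160:460])
    else: cv2.imwrite("pics/s5.png",cv2.resize(t["color"][165:275,270:390],None,fx=5,fy=5,interpolation=cv2.INTER_CUBIC))
print(env.observe()["time"])
E
```

```text
top
-0.188 13 ztop [0.1537 0.1564]
-0.176 38 ztop [0.1535 0.1572]
-0.164 37 ztop [0.1549 0.1584]
-0.152 43 ztop [0.1553 0.1578]
-0.14 40 ztop [0.1556 0.1574]
-0.128 42 ztop [0.1553 0.1583]
-0.116 45 ztop [0.1552 0.1591]
-0.104 59 ztop [0.1539 0.1579]
-0.092 56 ztop [0.1477 0.1564]
-0.08 57 ztop [0.1479 0.1564]
-0.068 57 ztop [0.1199 0.1545]
-0.056 46 ztop [0.1277 0.156 ]
-0.044 41 ztop [0.1514 0.1574]
-0.032 73 ztop [0.134  0.1576]
-0.02 20 ztop [0.1314 0.1346]
-0.008 18 ztop [0.132  0.1369]
0.004 32 ztop [0.122  0.1353]
0.016 51 ztop [0.0631 0.1376]
0.028 39 ztop [0.1077 0.1372]
0.04 51 ztop [0.1062 0.1385]
0.052 48 ztop [0.1301 0.1455]
0.064 56 ztop [0.1368 0.1504]
0.076 51 ztop [0.1034 0.1206]
0.088 26 ztop [0.1051 0.1092]
side
-0.188 47 ztop [0.1497 0.1549]
-0.176 28 ztop [0.1537 0.1568]
-0.164 35 ztop [0.1546 0.1565]
-0.152 29 ztop [0.1539 0.1576]
-0.14 35 ztop [0.1549 0.1577]
-0.128 37 ztop [0.1481 0.1581]
-0.116 211 ztop [0.0895 0.1565]
-0.104 36 ztop [0.1129 0.1573]
-0.092 31 ztop [0.1478 0.1568]
-0.08 35 ztop [0.1491 0.1548]
-0.068 15 ztop [0.1507 0.156 ]
-0.056 29 ztop [0.1311 0.1557]
-0.044 59 ztop [0.1449 0.1558]
-0.032 18 ztop [0.1329 0.1561]
-0.02 8 ztop [0.133  0.1351]
-0.008 16 ztop [0.1271 0.1356]
0.004 30 ztop [0.1227 0.1356]
0.016 36 ztop [0.1261 0.1364]
0.028 120 ztop [0.087  0.1342]
0.04 45 ztop [0.1063 0.1378]
0.052 63 ztop [0.1266 0.15  ]
0.064 22 ztop [0.128  0.1432]
0.076 7 ztop [0.1048 0.1067]
0.088 4 ztop [0.1053 0.1063]
23.85
```

View pics/s5.png

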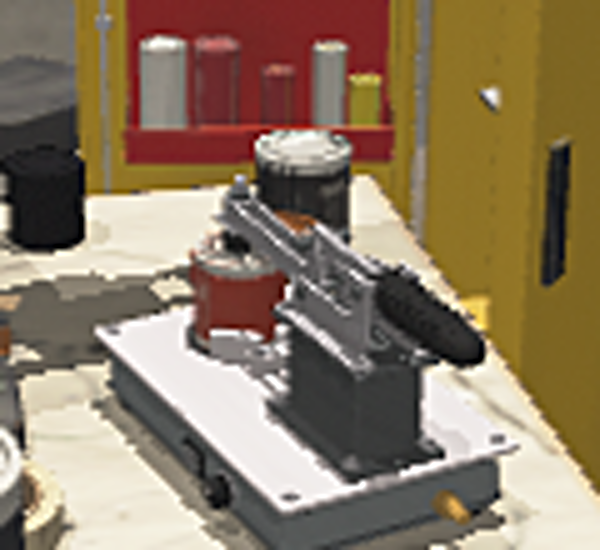

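The handle lies level with its top at about 155 mm, which matches the stop (147 + 9 mm), and it stays there untouched. The tin at (235,300) is upright under the pad, and the bar is level.

```bash
python3 -c "
from h import *
print(env.sign_off())"
```

```text
the job is handed in; nothing more can be done
None
```

The job is handed in: the small tin stands upright and home in the V-stop (measured within 0.5 mm of the seat), and the handle lies level at its stop, holding the pad on the lid with the robot clear. It took about 24 s on the robot's clock.

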